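Load a spacer over the fixture lip and bed it on the stop

TASK

Lay the loose steel spacer flat on the fixture's loading deck in front of the lip, lengthwise, and let go of it; then push it along the deck and over the raised lip so that it drops into the pocket under the blue bar, never carrying it over the lip. Push it on until you feel it bear on the brass stop, and hold it there for a second with a firm but gentle push of about 10 N, never more than 16 N, then let go and leave it lying there flat in the pocket. Leave the other things on the bench where they are.

Things in the scene. Friction and masses are not known exactly. Their poses are not given: they have to be found in the camera images.
- spacer: bright steel spacer plate, 60 (its x) x 46 (its y) x 14 mm (z), about 0.25 kg (differs by 25 %), two dark bolt holes drawn on top (not open); starts flat on the bench to the right of the fixture. Origin: centre of its underside, z up. Either end may lead. Sliding it along takes 1 to 4 N.
- fixture: low aluminium loading fixture fixed to the bench, 225 mm long (x) and 100 mm wide (y). Origin: at bench level under the middle of the lip's crest; x points along the pushing direction from deck to pocket, z up. Two grey guides, 8 mm above the deck, narrow the way from 66 mm at x = -32 mm to 50 mm at the lip.
- deck_mid (a point): point on the loading deck's flat top, 60 mm before the lip's crest (fixture x = -60 mm), 25 mm above the bench. The deck runs from fixture x = -115 to -8 mm, 100 mm wide. Axes as the fixture's.
- lip_crest (a point): middle of the dark steel lip's crest, 28 mm above the bench, 3 mm above the deck, straight over the fixture's origin. A ramp rises to it from fixture x = -8 to -1.5 mm; the crest is 3 mm wide, with a steep drop behind. A fingertip 4 to 5 mm above deck level clears it and still pushes the spacer's end in the pocket.
- pocket_floor (a point): point on the pocket floor 40 mm past the crest, 20 mm above the bench (5 mm below the deck). The pocket is 50 mm wide; its walls' tops are 12 mm above the deck. The spacer's top stands 9 mm above the deck when in the pocket.
- bar_mid (a point): middle of the top of the blue bar that crosses the pocket 42 to 58 mm past the crest, 57 mm above the bench; the bar is 6 mm thick, its underside 26 mm above the deck. It keeps the spacer from being put in from above.
- stop_unit: grey bracket fixed at the far end of the pocket, carrying the brass stop block (12 x 47 x 16 mm) on a setting screw. Origin: foot of the bracket, 105 mm past the crest, axes as the fixture's. How far the screw is set is not told: the block's front face is 68 to 90 mm past the crest, to be found by feel or sight. The block does not give; at contact the force rises.
- battery_block: red and black battery block, 63 x 60 x 74 mm, bystander; origin at its underside
- contactor_blue: blue contactor with an orange button, 48 x 56 x 75 mm, bystander; origin at its underside
- tape_measure: yellow tape measure, 32 x 71 x 61 mm, bystander; origin at its underside
- driver4: white finned driver block, 97 x 58 x 66 mm, bystander; origin at its underside
Not all that is in view belongs to the job. Of the things that look like the spacer, take the one that is farthest to the robot's right at the start.

How it is judged:
By the outcome, as a careful person would: the job done as asked, in the order asked, and still so for the second after the job is handed in, with the robot touching nothing.
It also fails if it takes over 72 s, if anything falls off the work surface, if the arm or the gripper's body presses on something with over 40 N, if the wrist force passes 120 N, or if a joint passes its speed limit or range.

ROBOT

A 6-joint arm with a two-finger parallel gripper is mounted at the origin on a cart in front of the work surface, level with it; the furniture and walls round the work are solid. World frame = base frame: x ahead of the robot, y to its left, z up, the work surface at z = 0. Lengths are in m, angles in rad, forces in N, time in s.
With the tool pointing down it reaches from about 0.25 to 0.775 m from the base axis. Payload 4 kg.
Tool frame: the origin (TCP) lies midway between the tips of the shut fingers; the grasp point (between the pads) lies behind it (ctrl.grip_depth is the z of the grasp point in the tool frame, in m); z points along the fingers, y is the line along which they close (so a half turn about z gives the same grasp; the last joint's range is limited). The gripper opens to 94 mm and grips with 3 to 60 N. Pads are 16 mm wide; open, the fingers measure 119 mm over their backs; the gripper's body (75 mm by 177 mm) begins 78 mm behind the grasp point.
Start: joints at [-1.411, 0.087, 1.371, -0, 1.684, -0.103], TCP at [0.143, -0.531, 0.206] pointing down, gripper open.
Joint ranges: [-3.1, 3.1], [-0.76, 2.03], [0.27, 2.55], [-1.08, 4.22], [0.17, 2.65], [-2.57, 2.57]. Speed limits (rad/s): [2.79, 2.79, 3.14, 3.14, 3.14, 3.14].

INTERFACE

Orientations are given as a unit quaternion [x, y, z, w].
In Python, from rig import ctrl gives the robot as it stands. Calls block until the motion is done:
- ctrl.move_ptp(position, orientation): joint-space move of the TCP to a pose.
- ctrl.move_linear(position, frame=None, feed=0.15, f_stop=None): straight line of the TCP; frame=None keeps the orientation; feed is the mean speed in m/s. With f_stop (N) it stops when the force on the tool has changed by that much, and returns True; else False.
- ctrl.move_joints(angles): joint-space move.
- ctrl.let_go() and ctrl.clamp(newtons=None): open the fingers fully, or close them until they stop; newtons is the grip in N (None keeps the last).
- ctrl.sleep(seconds).
- ctrl.inverse_kinematics(position, orientation): joint angles nearest the present ones, or None.
- ctrl.get_image(name): name is "scene" or "top"; returns a dict with "image" (480x640x3 uint8, blue, green, red), "fx", "fy", "cx", "cy" (pixels), "rvec" (rotation vector, rad) and "tvec" (3), from world to camera coordinates, as OpenCV has them. Camera axes: x right, y down, z forward; pixel columns grow to the right and rows downward; lengths in m; the calibration is good to about 2 mm. A picture is of the moment at which its call begins. There is no depth.
A pose or a line that the arm cannot do raises ctrl.MotionError and nothing moves.
- ctrl.close_job(): hands the job in; it is judged then, once.
Readings, each from a call of its own:
- ctrl.get_t(): time.
- ctrl.get_qpos(): joint angles.
- ctrl.get_joint_vel(): joint speeds.
- ctrl.get_joint_efforts(): joint torques, N m.
- ctrl.get_tool_pos(): TCP position.
- ctrl.get_ee_rot(): TCP orientation.
- ctrl.get_ft_force(): force on the tool from outside, world axes, zero at the start.
- ctrl.get_wrist_torque(): the same for the moment, N m.
- ctrl.get_opening(): finger opening in m.
- ctrl.get_grip_force(): force on a finger pad.
Only numpy, scipy, OpenCV 4.12 (cv2) and the standard library are available. Lean on these libraries where they do the work, as an engineer would, in place of code of your own. Each camera call takes 0.05 s, during which the arm holds its last target. There are 200 camera calls.

## Working session

There is one attempt and no reset: what is moved stays moved. The work goes in short steps, each a Python script; the robot and the scene stay as the last script left them, time stands still between calls to the robot, and variables do not carry over. Pictures are saved under pics/ and viewed, at most 10 in all, crops included, and the job is handed in when it is done.

```bash
ls; mkdir -p pics
python3 - <<'E'
from rig import ctrl
import cv2,pickle
d={}
for n in("scene","top"):
    r=ctrl.get_image(n); cv2.imwrite(f"pics/{n}0.png",r["image"]); d[n]=r
    print(n,r["fx"],r["fy"],r["cx"],r["cy"],r["rvec"],r["tvec"])
pickle.dump(d,open("im0.pkl","wb"))
print(ctrl.grip_depth,ctrl.get_t(),ctrl.get_ee_rot(),ctrl.get_opening())
E
```

```text
pics
scene 573.4485265497984 573.4485265497984 324.03105375049034 246.55888875695132 [ 1.15441286 -1.95053842  1.27725642] [0.20251681 0.26944044 0.87916616]
top 486.3368737151608 486.3368737151608 316.36080410227106 235.12553937237678 [ 2.10953604 -2.17029642  0.16200756] [-0.04288158  0.51066773  0.97117369]
-0.0188 0.1 [ 9.91379841e-01  1.31015446e-01 -2.99114443e-05 -9.81096004e-04] 0.0940170980087832
```

View pics/scene0.png

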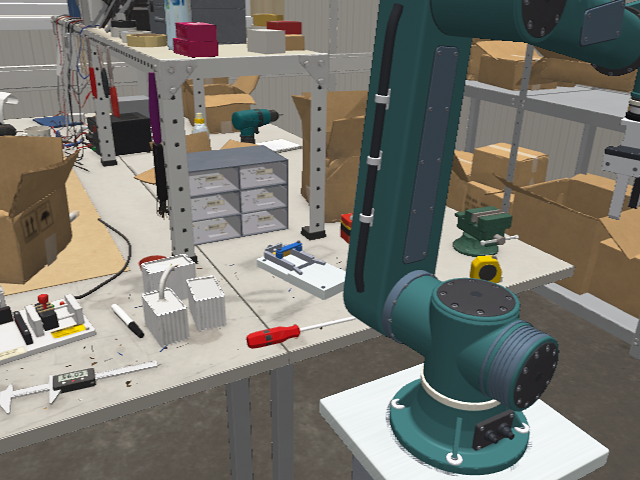

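View pics/top0.png

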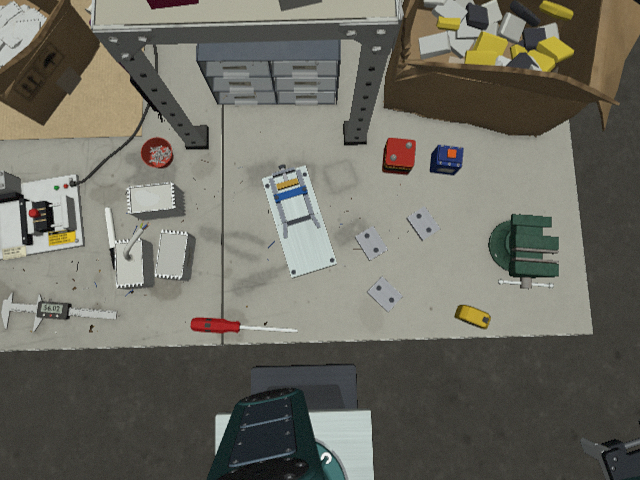

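Top view: the fixture is centred near (300,220) with the deck towards the robot and the pocket away from it. There are three plates, at (371,244), (384,294) and (422,224). The last one is farthest right, so it is the spacer. I'll zoom in.

```bash
cat > h.py <<'E'
import numpy as np, cv2, pickle
def cam(r):
    K=np.array([[r["fx"],0,r["cx"]],[0,r["fy"],r["cy"]],[0,0,1.]])
    R=cv2.Rodrigues(np.array(r["rvec"]))[0]; return K,R,np.array(r["tvec"]).reshape(3)
def back(r,uv,z):
    K,R,t=cam(r); uv=np.atleast_2d(uv).astype(float)
    d=(np.linalg.inv(K)@np.c_[uv,np.ones(len(uv))].T).T@R; c=-R.T@t
    return c+d*((z-c[2])/d[:,2])[:,None]
def proj(r,P):
    K,R,t=cam(r); return cv2.projectPoints(np.atleast_2d(P).astype(float),np.array(r["rvec"]).reshape(3,1),t,K,None)[0][:,0]
E
python3 - <<'E'
from h import *
r=pickle.load(open("im0.pkl","rb"))["top"]; I=r["image"]
c=I[160:282,250:410]; cv2.imwrite("pics/c1.png",cv2.resize(c,(800,610),interpolation=cv2.INTER_CUBIC)[:600])
c=I[195:315,345:445]; cv2.imwrite("pics/c2.png",cv2.resize(c,(500,600),interpolation=cv2.INTER_CUBIC))
hsv=cv2.cvtColor(I,cv2.COLOR_BGR2HSV)
g=cv2.cvtColor(I,cv2.COLOR_BGR2GRAY)
print(g[195:255:3,395:445:3]); print(I[224,422],I[224,440])
print(back(r,[[422,224],[371,244],[384,294]],.014), -cam(r)[1].T@cam(r)[2])
E
```

```text
[[156 159 157 157 157 158 157 160 157 155 156 157 157 157 158 157 157]
 [159 159 157 157 155 155 155 155 156 156 159 162 154 157 156 160 156]
 [162 157 155 158 160 159 154 155 159 157 159 155 157 161 161 157 157]
 [155 155 154 157 153 155 156 158 157 154 161 158 159 160 163 160 161]
 [157 159 155 158 162 154 160 161 157 156 158 160 158 157 155 159 160]
 [157 159 157 155 162 156 158 159 160 156 157 144 160 159 159 156 157]
 [158 160 159 161 159 157 159 156 137 159 155 156 157 156 156 156 156]
 [160 162 154 159 155 161 158 118  63 165 159 158 172 154 155 158 156]
 [162 159 158 161  65 165 156 162 160 162 163 156 156 157 156 157 154]
 [156 159 159 156 159  98 159 159 158 156 153 160 155 155 157 157 157]
 [159 161 158 159 160 125 174 157 154 157 157 161 160 160 157 157 159]
 [156 161 157 160 158 159  73 162 157 158 158  58 155 157 158 141 158]
 [157 156 160 156 127 161 161  76 162 157 156  69 149 162 149 161 159]
 [160 159 161 159 160 161 160 159 148 157 158 156 158 152 160 157 160]
 [161 133 159 162 159 158 154 162  68 164 163 154 158 160 154 157 159]
 [159 159 159 165 161 157 160 159 159  87 159 161 157 155 163 157 158]
 [161 157 157 158 162 159 161 160 156 161 158 161 159 157 160 160 157]
 [157 161 161 160 157 160 158 157 155 159 157 158 159 158 158 162 158]
 [157 160 160 159 156 159 161 157 161 160 158 159 155 158 158 158 159]
 [160 157 158 159 157 158 157 159 159 155 155 159 156 158 156 161 155]]
[162 159 158] [150 163 161]
[[ 0.53070001 -0.28350988  0.014     ]
 [ 0.49076397 -0.17276127  0.014     ]
 [ 0.38465637 -0.19513287  0.014     ]] [ 0.35439866 -0.05791336  1.03771207]
```

View pics/c1.png

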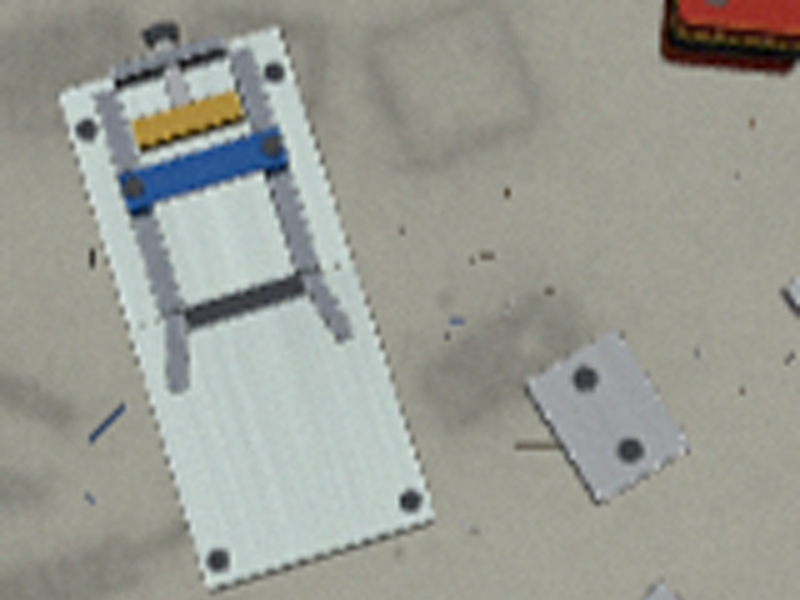

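View pics/c2.png

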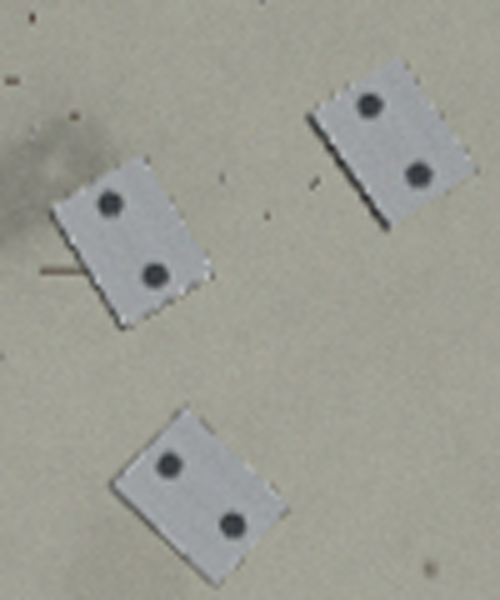

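Crop c1 (x5, origin (250,160)): lip crest from (188,318) to (303,285), near deck corners (213,588) and (434,520), brass stop front around (140,147) to (243,120). Crop c2 (x5, origin (345,195)): right-hand spacer has corners (308,115), (403,60), (478,170), (387,228) and holes (369,104), (419,174). Next I fit the poses.

```bash
cat > fit.py <<'E'
from h import *
from scipy.optimize import least_squares
def rectfit(r,mask,z,L,W,x0):
    # pose (x,y,yaw) of a LxW rectangle at height z whose rendered silhouette best matches the (soft) mask
    S=8; m=cv2.resize(mask,None,fx=S,fy=S,interpolation=cv2.INTER_NEAREST)>0
    def cost(p):
        c,s=np.cos(p[2]),np.sin(p[2])
        q=np.array([[a*L/2,b*W/2] for a,b in((1,1),(1,-1),(-1,-1),(-1,1))])@np.array([[c,s],[-s,c]])+p[:2]
        uv=proj(r,np.c_[q,np.full(4,z)])
        im=np.zeros(m.shape,np.uint8); cv2.fillPoly(im,[np.round((uv+.5)*S-.5).astype(np.int32)],1)
        return np.sum((im>0)^m)/S/S
    from scipy.optimize import minimize
    k=minimize(cost,x0,method="Nelder-Mead",options=dict(initial_simplex=np.array([x0]+[np.add(x0,d) for d in((.006,0,0),(0,.006,0),(0,0,.1))]),xatol=1e-5,fatol=.05))
    return k.x,k.fun,m.sum()/S/S
def spacer_mask(I,x0,y0,x1,y1):
    J=I.astype(int); m=((J[...,0]-J[...,2]>-3)&(J.sum(2)>390)).astype(np.uint8)
    o=np.zeros_like(m); o[y0:y1,x0:x1]=m[y0:y1,x0:x1]
    o=cv2.morphologyEx(o,cv2.MORPH_OPEN,np.ones((3,3),np.uint8))
    n,l,s,_=cv2.connectedComponentsWithStats(o); k=1+np.argmax(s[1:,4]); o=(l==k).astype(np.uint8)
    return cv2.drawContours(o,cv2.findContours(o,cv2.RETR_EXTERNAL,cv2.CHAIN_APPROX_NONE)[0],-1,1,-1)
E
python3 - <<'E'
from fit import *
r=pickle.load(open("im0.pkl","rb"))["top"]; I=r["image"]
f=lambda a,o:np.array(o)+(np.array(a)+.5)/5-.5
c=back(r,f([[308,115],[403,60],[478,170],[387,228]],[345,195]),.014); h=back(r,f([[369,104],[419,174]],[345,195]),.014)
print("corners ctr",c.mean(0),"sides",np.linalg.norm(np.diff(c,axis=0),axis=1)); d=h[0]-h[1]; print("holes ctr",h.mean(0),"yaw",np.arctan2(d[1],d[0]),np.linalg.norm(d))
print(rectfit(r,spacer_mask(I,400,200,445,248),.014,.06,.046,np.array([*c.mean(0)[:2],np.arctan2(d[1],d[0])])))
# fixture
D=[([213,588],-.115,.05,.025),([434,520],-.115,-.05,.025),([188,318],0,.025,.028),([303,285],0,-.025,.028)]
w=np.array([back(r,f(a,[250,160]),z)[0,:2] for a,_,_,z in D]); p=np.array([[x,y] for _,x,y,_ in D])
fun=lambda q:(np.array([[np.cos(q[2]),-np.sin(q[2])],[np.sin(q[2]),np.cos(q[2])]])@p.T).T+q[:2]-w
k=least_squares(lambda q:fun(q).ravel(),[w[2:,0].mean(),w[2:,1].mean(),.2]); q=k.x
print("fixture",q,"res",fun(q).round(4).tolist())
R=np.array([[np.cos(q[2]),-np.sin(q[2])],[np.sin(q[2]),np.cos(q[2])]])
for n,a,z in(("far L",[62,95],.025),("far R",[280,28],.025),("barL",[124,190],.057),("barR",[284,152],.057),("stopL",[140,147],.036),("stopR",[243,120],.036)):
    print(n,(R.T@(back(r,f(a,[250,160]),z)[0,:2]-q[:2])).round(4))
E
```

```text
corners ctr [ 0.532348   -0.28657609  0.014     ] sides [0.04788681 0.05670405 0.04679852]
holes ctr [ 0.53411588 -0.28668676  0.014     ] yaw 0.5610203483545253 0.03657212475577732
(array([ 0.53393018, -0.28640051,  0.55226428]), np.float64(31.859375), np.float64(580.0))
fixture [ 0.54631592 -0.02063793  0.27115405] res [[-0.0023, 0.0014], [-0.0012, -0.0021], [0.0014, 0.0], [0.002, 0.0007]]
far L [0.1084 0.0493]
far R [ 0.1092 -0.0488]
barL [0.0524 0.035 ]
barR [ 0.0482 -0.0329]
stopL [0.0736 0.0237]
stopR [ 0.0719 -0.0214]
```

```bash
cat >> h.py <<'E'
def quat(psi): return [float(np.cos(psi/2)),float(np.sin(psi/2)),0.,0.]
E
python3 - <<'E'
from fit import *
from rig import ctrl
r=pickle.load(open("im0.pkl","rb"))["top"]
f=lambda a,o:np.array(o)+(np.array(a)+.5)/5-.5
D=[([213,588],-.115,.05,.025),([434,520],-.115,-.05,.025),([188,318],0,.025,.028),([303,285],0,-.025,.028),([62,95],.11,.05,.025),([280,28],.11,-.05,.025)]
w=np.array([back(r,f(a,[250,160]),z)[0,:2] for a,_,_,z in D]); p=np.array([[x,y] for _,x,y,_ in D])
fun=lambda q:(np.array([[np.cos(q[2]),-np.sin(q[2])],[np.sin(q[2]),np.cos(q[2])]])@p.T).T+q[:2]-w
q=least_squares(lambda q:fun(q).ravel(),[.546,-.02,.27]).x; np.save("fix.npy",q); print(q)
x,y,psi=.5338,-.2865,.556
ctrl.move_ptp([x,y,.09],quat(psi)); print(ctrl.get_t(),ctrl.get_ft_force())
print(ctrl.move_linear([x,y,.002],feed=.12,f_stop=12),ctrl.get_tool_pos(),ctrl.get_ft_force())
ctrl.clamp(30); print("open",ctrl.get_opening(),ctrl.get_grip_force(),ctrl.get_t())
ctrl.move_linear([x,y,.11],feed=.15)
print("open",ctrl.get_opening(),ctrl.get_grip_force(),ctrl.get_ft_force(),ctrl.get_t())
E
```

```text
[ 0.54590983 -0.02067106  0.27259422]
1.8333 [ 0.28770746 -0.23738484  0.03596918]
True [ 5.31857602e-01 -2.85869927e-01  5.00733406e-04] [-0.60045479  0.93068499  4.89821447]
open 0.04579579645473117 30.964869253803045 3.3917
open 0.0457638592642166 29.999356269836426 [-0.24639301 -0.55554682 -2.63450662] 4.2833
```

Run:
```python
from h import *
from rig import ctrl
print("cmd .5338 -.2865 .11 got",ctrl.get_tool_pos(),ctrl.get_ee_rot())
q=np.load("fix.npy"); u=np.array([np.cos(q[2]),np.sin(q[2])]); 
P=q[:2]-.068*u
ctrl.move_ptp([*P,.11],quat(q[2])); ctrl.sleep(.2)
print("cmd",P,"got",ctrl.get_tool_pos(),ctrl.get_ft_force(),ctrl.get_opening(),ctrl.get_t())
r=ctrl.get_image("top"); I=r["image"]; cv2.imwrite("pics/t1.png",cv2.resize(I[130:330,220:460],(720,600),interpolation=cv2.INTER_CUBIC))
```

```text
cmd .5338 -.2865 .11 got [ 0.53251841 -0.28544084  0.10767773] [ 0.96161931  0.27431656 -0.00403855 -0.00473479]
cmd [ 0.48042068 -0.03897876] got [ 0.48085581 -0.04008094  0.10990708] [-0.15438035 -0.17805527 -2.60446304] 0.045590344293689425 5.475
```

View pics/t1.png

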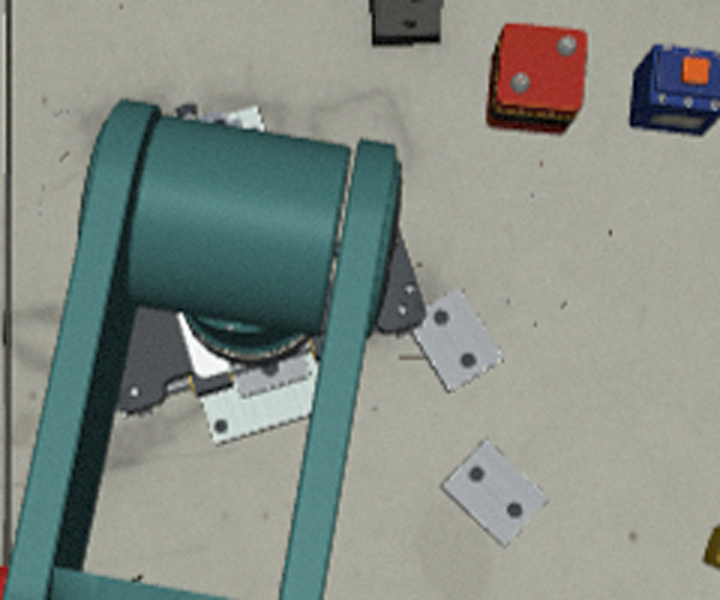

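The spacer is held and aligned with the deck; its tail shows near (270,370) in this x3 view. I'll lower it and let go.

Run:
```python
from h import *
from rig import ctrl
q=np.load("fix.npy"); u=np.array([np.cos(q[2]),np.sin(q[2])]); 
P=q[:2]-.068*u
ctrl.move_linear([*P,.036],feed=.12); ctrl.sleep(.2); print(ctrl.get_tool_pos(),ctrl.get_ft_force())
print(ctrl.move_linear([*P,.0245],feed=.02,f_stop=4),ctrl.get_tool_pos(),ctrl.get_ft_force())
ctrl.let_go(); print(ctrl.get_opening(),ctrl.get_tool_pos(),ctrl.get_ft_force())
ctrl.move_linear([*P,.10],feed=.15)
B=q[:2]-.15*u
ctrl.move_ptp([*B,.10],quat(q[2]))
ctrl.clamp(10)
B2=[.30,-.30,.2]
ctrl.move_ptp(B2,quat(q[2])); print(ctrl.get_t())
r=ctrl.get_image("top"); pickle.dump(r,open("im1.pkl","wb")); cv2.imwrite("pics/t2.png",cv2.resize(r["image"][160:282,250:410],(786,600),interpolation=cv2.INTER_CUBIC))
```

```text
[ 0.48130427 -0.03915637  0.03714445] [ 0.29321829  0.19654289 -2.68222607]
True [ 0.48021989 -0.03894002  0.02529438] [-0.15874025  0.40163495  4.09507485]
0.09396510004724064 [ 0.47962053 -0.03626472  0.0254505 ] [-1.29622134  7.02313352  9.0028226 ]
11.475
```

View pics/t2.png

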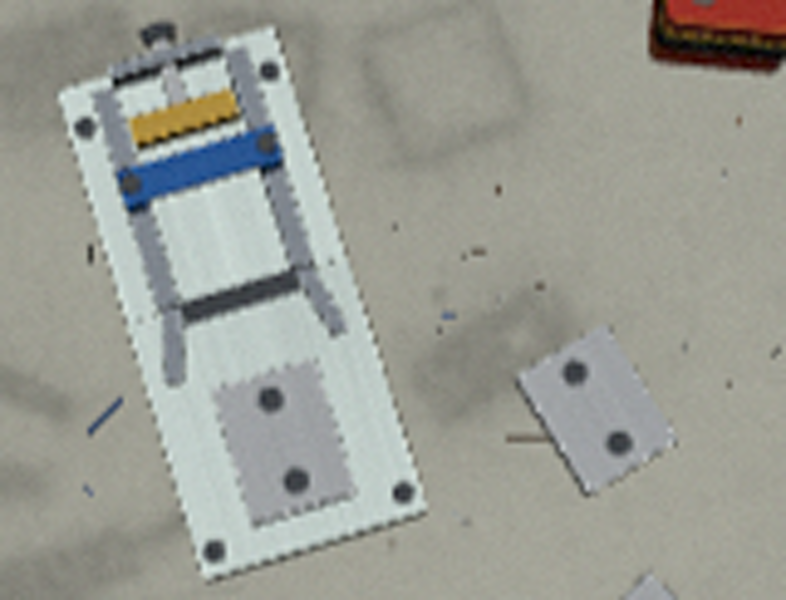

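The spacer lies flat and lengthwise on the deck, free of the gripper, with corners (213,392), (318,362), (355,495), (257,525). The crest is ahead at about (240,295). Now the push.

Run:
```python
from h import *
from rig import ctrl
r=pickle.load(open("im1.pkl","rb"))
s=np.array([160/786,122/600])
f=lambda a:np.array([250,160])+(np.array(a)+.5)*s-.5
q=np.load("fix.npy"); c,sn=np.cos(q[2]),np.sin(q[2]); R=np.array([[c,-sn],[sn,c]])
C=(back(r,f([[213,392],[318,362],[355,495],[257,525]]),.039)[:,:2]-q[:2])@R
H=(back(r,f([[270,400],[296,481]]),.039)[:,:2]-q[:2])@R
print(C.round(4),C.mean(0),H.round(4))
y0=float(np.r_[C[:,1],H[:,1]].mean())
W=lambda x,y=0.,z=.0297:[*(q[:2]+R@np.array([x,y])),z]
F=lambda x:(R.T@(np.array(ctrl.get_tool_pos())[:2]-q[:2])).round(4).tolist()+[round(float(ctrl.get_tool_pos()[2]),4)]
G=lambda:[*(R.T@np.array(ctrl.get_ft_force())[:2]).round(2),round(float(ctrl.get_ft_force()[2]),2)]
ctrl.move_ptp(W(-.135,y0,.08),quat(q[2])); ctrl.move_linear(W(-.135,y0,.033),feed=.1); ctrl.sleep(.3)
print(F(0),G(),ctrl.get_t(),ctrl.get_opening())
ctrl.move_linear(W(-.125,y0),feed=.05); ctrl.sleep(.2); print(F(0),G())
print(ctrl.move_linear(W(-.095,y0/2),feed=.025,f_stop=8),F(0),G(),ctrl.get_t())
```

```text
[[-0.0391  0.0235]
 [-0.0401 -0.0226]
 [-0.0986 -0.0208]
 [-0.0984  0.0222]] [-0.06905221  0.00056068] [[-0.0495  0.0015]
 [-0.0856  0.0011]]
[-0.1346, 0.0006, 0.0336] [np.float64(-0.89), np.float64(0.14), 0.36] 13.575 0.0007529906485552853
[-0.1251, 0.0009, 0.0296] [np.float64(-0.46), np.float64(-0.02), -0.61]
False [-0.0951, 0.0004, 0.0297] [np.float64(-3.71), np.float64(-0.37), 2.86] 15.4833
```

```bash
cat > p.py <<'E'
from h import *
from rig import ctrl
q=np.load("fix.npy"); c,sn=np.cos(q[2]),np.sin(q[2]); R=np.array([[c,-sn],[sn,c]])
W=lambda x,y=0.,z=.0297:[*(q[:2]+R@np.array([x,y])),z]
def S():
    p=ctrl.get_tool_pos(); f=ctrl.get_ft_force()
    return np.r_[R.T@(np.array(p)[:2]-q[:2])*1e3,p[2]*1e3].round(1).tolist(),np.r_[R.T@np.array(f)[:2],f[2]].round(1).tolist(),round(ctrl.get_t(),1)
E
python3 - <<'E'
from p import *
for x in (-.085,-.075,-.065,-.055,-.045,-.035,-.025):
    h=ctrl.move_linear(W(x),feed=.02,f_stop=9); print(h,x,*S())
    if h: break
E
```

```text
False -0.085 [-84.3, -0.0, 29.7] [-0.9, -0.4, 1.5] 16.1
False -0.075 [-75.6, -0.0, 29.7] [-5.8, 0.3, 4.6] 16.8
False -0.065 [-64.5, -0.0, 29.6] [-2.0, -0.5, 1.6] 17.4
False -0.055 [-54.5, 0.1, 29.6] [-0.1, 0.2, -0.2] 18.1
False -0.045 [-44.6, -0.0, 29.8] [-0.7, -0.9, -0.7] 18.7
False -0.035 [-34.8, -0.0, 29.8] [-3.5, 0.8, 1.9] 19.4
True -0.025 [-27.2, 0.1, 29.6] [-1.5, -0.2, 0.1] 19.9
```

Run:
```python
from p import *
r=ctrl.get_image("scene"); cv2.imwrite("pics/s1.png",cv2.resize(r["image"][220:310,240:370],(780,540),interpolation=cv2.INTER_CUBIC))
for x in (-.024,-.021,-.018):
    h=ctrl.move_linear(W(x),feed=.012,f_stop=10); print(h,x,*S())
    if h: break
```

```text
False -0.024 [-24.2, 0.0, 29.5] [-1.6, -0.1, -0.6] 20.6
False -0.021 [-21.0, 0.1, 29.6] [-1.0, 0.2, -1.0] 21.0
False -0.018 [-17.7, -0.0, 29.8] [0.0, 0.1, 0.2] 21.4
```

View pics/s1.png

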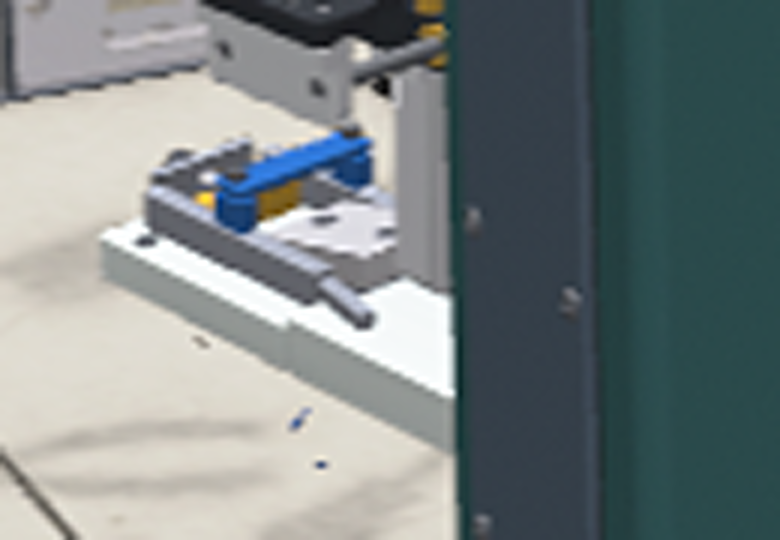

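The spacer has tipped over the lip and its nose is entering under the bar (plate around (340,235), brass stop at (275,200)). I'll keep pushing slowly towards the stop.

Run:
```python
from p import *
for x in (-.014,-.010,-.006,-.003,0,.003,.006,.009,.012,.016,.020,.024):
    h=ctrl.move_linear(W(x),feed=.010,f_stop=6); print(h,x,*S())
    if h: ctrl.sleep(.15); print(*S()); break
```

```text
False -0.014 [-13.8, -0.0, 29.8] [-1.2, 0.1, -0.4] 21.9
False -0.01 [-9.8, -0.0, 29.8] [-1.2, 0.2, -1.5] 22.5
False -0.006 [-5.7, -0.0, 29.8] [-0.6, 0.2, -0.1] 23.0
False -0.003 [-2.9, -0.0, 29.8] [-3.2, 0.6, 0.7] 23.5
False 0 [0.3, -0.0, 29.8] [-1.7, -0.8, 1.7] 23.9
False 0.003 [3.2, -0.0, 29.8] [-2.4, -0.2, 1.6] 24.4
True 0.006 [3.9, 0.2, 29.1] [1.0, 0.2, -1.0] 24.7
[2.8, 0.4, 28.4] [0.1, -0.6, 0.3] 24.9
```

Run:
```python
from p import *
def fx(n=5):
    a=[]
    for _ in range(n): ctrl.sleep(.02); a.append(S()[1][0])
    return np.array(a)
ctrl.move_linear(W(.0030,0,.0302),feed=.01,f_stop=9); a=fx(); print(*S(),a)
x=.0030
while x<.012:
    x+=.0003
    h=ctrl.move_linear(W(x,0,.0302),feed=.004,f_stop=10); a=fx(); print(h,round(x*1e3,1),S()[0],a.round(1).tolist(),S()[2])
    if a.mean()<-6.5 or h: break
```

```text
[3.1, -0.0, 30.2] [-0.3, 0.6, -0.1] 25.3 [ 0.3  0.  -0.1  0.  -0.3]
False 3.3 [3.3, -0.0, 30.2] [0.6, 0.4, -0.2, 0.2, -0.2] 25.6
False 3.6 [3.6, 0.0, 30.2] [0.5, 0.6, -0.0, -0.1, -0.2] 26.0
False 3.9 [3.9, 0.0, 30.2] [-0.0, -0.7, -0.8, -0.2, -0.4] 26.3
False 4.2 [4.2, -0.0, 30.2] [-0.2, 0.8, -0.4, -0.2, 0.7] 26.6
False 4.5 [4.3, 0.0, 30.2] [-0.6, -0.1, -0.1, -0.8, -0.5] 27.0
False 4.8 [4.4, -0.0, 30.1] [-1.8, -2.4, -3.1, -3.5, -2.2] 27.3
False 5.1 [4.5, 0.0, 30.2] [-4.3, -4.5, -5.3, -5.7, -4.4] 27.6
False 5.4 [4.5, 0.0, 30.1] [-5.6, -5.6, -5.9, -6.1, -5.9] 28.0
False 5.7 [4.5, -0.0, 30.1] [-6.8, -6.0, -6.7, -6.2, -6.1] 28.3
False 6.0 [4.5, 0.0, 30.1] [-7.1, -6.1, -7.4, -7.1, -7.5] 28.6
```

Run:
```python
from p import *
x=.0060; log=[]
def fx(n=6):
    a=[]
    for _ in range(n): ctrl.sleep(.02); a.append(S()[1][0])
    return np.mean(a)
while True:
    f=fx(); print(round(x*1e3,2),round(f,2))
    if f<-9.7 or x>.009: break
    x+=.0003; ctrl.move_linear(W(x,0,.0302),feed=.004)
t=ctrl.get_t()
while ctrl.get_t()-t<1.4: ctrl.sleep(.05); log.append(S()[1][0])
print(log,S())
p=S()[0][0]/1e3
ctrl.move_linear(W(-.004,0,.0304),feed=.02); ctrl.sleep(.2); print(S())
ctrl.move_linear(W(-.012,0,.034),feed=.04)
ctrl.move_linear(W(-.03,0,.12),feed=.1)
ctrl.move_ptp([.30,-.30,.2],quat(q[2])); print(S())
for n in("top","scene"):
    r=ctrl.get_image(n); b=r["image"]; b=b[160:250,250:370] if n=="top" else b[220:310,240:370]
    cv2.imwrite(f"pics/{n}9.png",cv2.resize(b,None,fx=5,fy=5,interpolation=cv2.INTER_CUBIC))
```

```text
6.0 -6.8
6.3 -7.87
6.6 -8.77
6.9 -8.92
7.2 -9.82
[-9.5, -10.0, -9.7, -9.2, -10.1, -10.3, -9.0, -8.9, -9.8, -10.8, -9.1, -9.9, -9.4, -9.3, -9.6, -9.6, -9.5, -10.3, -10.0, -9.5, -9.6, -10.2, -9.6, -8.6, -10.2, -10.5, -9.4, -9.8, -9.3] ([4.6, 0.0, 30.1], [-9.3, -0.9, 5.0], 31.6)
([-3.8, 0.0, 30.4], [0.2, -0.6, -0.1], 32.5)
([-311.5, -202.4, 199.5], [0.7, -0.4, -1.1], 35.2)
```

View pics/top9.png

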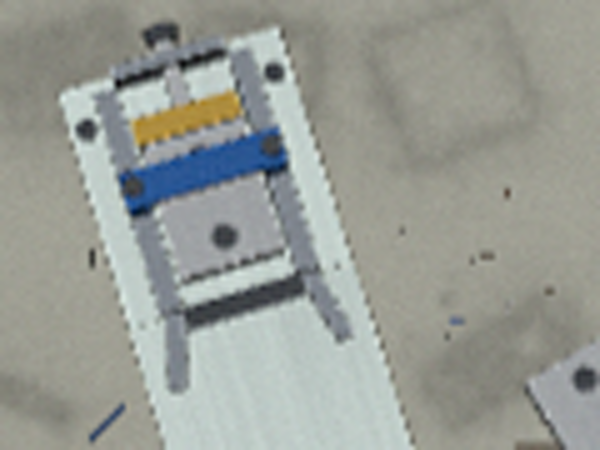

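View pics/scene9.png

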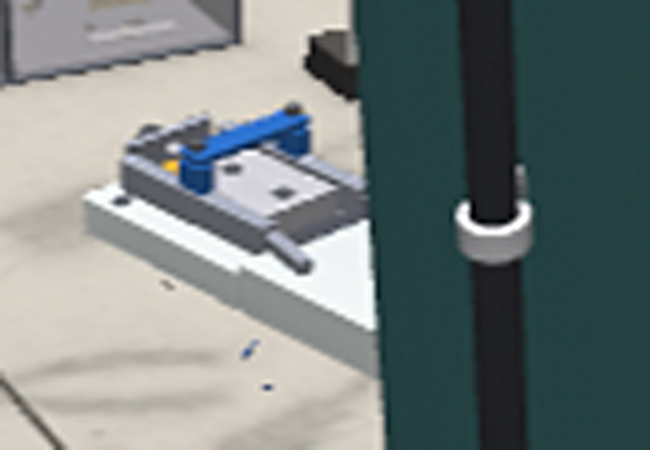

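The spacer lies flat in the pocket: its tail edge at (185,280)–(283,250) is clear of the lip, and its front edge under the bar is against the brass stop at (190,125). I'll hand it in.

```bash
python3 -c "
from rig import ctrl
print(ctrl.close_job(), ctrl.get_t())"
```

```text
the job is handed in; nothing more can be done
the job is handed in; nothing more can be done
```

The spacer was laid on the deck, pushed over the lip and held against the brass stop at about 10 N for 1.4 s (10.8 N was the highest reading in the hold), then left flat in the pocket; the job was handed in at about 35 s, and no verdict was shown.

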